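Sample bottles from field carrier to bench rack, in reverse order

ROBOT

A 6-joint arm with a two-finger parallel gripper is mounted at the origin on the work surface. World frame = base frame: x ahead of the robot, y to its left, z up, the work surface at z = 0. Lengths are in mm, angles in rad, forces in N, time in s.
With the tool pointing down it reaches from about 350 to 875 mm from the base axis. Payload 15.5 kg.
Tool frame: the origin (TCP) lies at the very end of the fingers, on their centre line; the grasp point (between the pads) lies 19 mm behind it (bot.grasp_offset is the distance from the TCP to the grasp point, in mm); z points along the fingers, y is the direction in which the jaws open and shut (so a half turn about z gives the same grasp; the last joint's range is limited). The gripper opens to 85 mm and grips with 20 to 120 N. Pads are 22 mm wide; open, the fingers measure 114 mm over their backs; the gripper's body (76 mm by 85 mm) begins 54 mm behind the grasp point. The pads swing forward as they close: fully open they stand 13 mm farther back than shut.
Start: joints at [1.252, 0.494, 1.345, -0, 1.302, -0.096], TCP at [138.705, 609.416, 231.277] pointing down, gripper open.
Joint ranges: [-2.91, 2.91], [-0.82, 2.16], [0.22, 2.67], [-1.22, 4.37], [0.12, 2.79], [-3.08, 3.08]. Speed limits (rad/s): [1.89, 1.89, 2.57, 3.01, 3.01, 3.01].

INTERFACE

Orientations are given as a rotation vector (axis times angle).
In Python, from bench import bot, optics, job, finder gives the robot as it stands. The module is installed in compiled form; this text tells all that it offers.
- The arm moves only by the shell command python3 -m jog 'ROWS' [OPENING] [FORCE]. ROWS is JSON, a list of rows, each a list of 4 numbers: the shift along the tool's x, y, z in m, then the turn about the tool's z in degrees. A call has 1 to 12 rows; each row shifts and turns the pose as measured when the row begins, along the tool's axes as they then stand; what a row does not reach is not made up. A row lasts 1/10 s, in which the tool goes at most 50 mm and 8.59 degrees, less where a joint would pass 70% of its speed; a pose out of reach is approached as far as the arm can. A call is refused whole if a number of a shift passes 0.05 or a number of a turn 8.59, either way. A call with a gripper value outside its range is refused whole. OPENING is the closure, from -1 (fully open) to 1 (shut), set as the call begins (- or left out, the last holds). The fingers move at their own pace and stop on an object; FORCE is the grip in N (left out, the last holds). Time passes only in rows, so rows that do not move let the fingers close. It gives the time, the measured TCP pose, the force and the opening at its end, in the units of the state.
- bot.get_state(): the state, without advancing time (a new reading comes with each control period).
- optics.get_image(name): name is "scene" or "side" or "wrist"; returns the picture (384x512x3 uint8, red, green, blue); there is no depth.
- optics.camera_params(name): a dict with "K" (3x3 intrinsics, pixels), "origin" and "rotation" of the camera in the world; the wrist camera has in their place "T_tool_cam" (4x4, takes a point from camera to tool coordinates, whose origin is the TCP and whose axes are the flange's). Camera axes: x right, y up, looking along -z (the intrinsics and any distortion apply to the point x, -y, -z); pixel columns grow to the right and rows downward; lengths in mm; the calibration is good to about 2 mm. A picture is of the moment at which its call begins: read the wrist's pose just before it. camera_params takes no time and is no camera call.
- job.job_done(): hands the job in, once; it reports no verdict.
Trained networks look in the newest picture that a camera, given by its name, has taken for a name from the list of things; names that differ only in an ending like _2 or _b are one class to them, and where a whole thing is asked for, a point or a joint stands for the part that bears it (a point fixed in the world has none). Each returns a list of dicts, best first, with "conf" (0 to 1); they miss things now and then, are a little off and sometimes report something else, mostly with a low value. They report only what shows in the picture. A call takes as long as a camera call. They do not tell look-alikes from the thing itself.
- finder.cut_out(camera, thing): "region" (384x512 bool, what is visible of it) and "point" ([column, row] as shares, 0 to 1, of the picture: columns of its width, rows of its height, amid what is visible of it).
- finder.mark_of(camera, thing): "point" ([column, row] as shares, 0 to 1, of the picture: columns of its width, rows of its height: a listed point, or the origin of a listed thing).
The state is a dict: "t": time; "q": joint angles; "joint_vel": joint speeds; "joint_efforts": joint torques, N m; "position": TCP position; "orientation": TCP orientation; "contact_force": force on the tool from outside, world axes, zero at the start; "torque": the same for the moment, N m; "opening": finger opening in mm.
Only numpy, scipy, OpenCV 4.12 (cv2) and the standard library are available. Lean on these libraries where they do the work, as an engineer would, in place of code of your own. Each camera call takes 0.05 s, during which the arm holds its last target. There are 200 camera calls.

TASK

Unload the four sample containers from the pink foam carrier into the grey bench rack, one to a bay, in reverse order: the one beside the carrier's black knob goes to the bay farthest from the rack's drain spout, the next one to the next bay, and so on, so that the one farthest from the knob ends beside the spout. The containers are full, so keep them upright all the time and set each one down gently, standing on the floor of its bay, not dropped.

Things in the scene. Friction and masses are not known exactly. Their poses are not given: they have to be found in the camera images.
- carrier: Pink foam carrier, fixed to the bench: a low open tray 74 mm wide (its x) and 272 mm long (its y), 26 mm high, with 4 pockets in one row along its y at y = -99, -33, +33, +99 mm, pitch 66 mm; foam walls 8 mm thick, pockets 58 x 58 mm, floor at 10 mm. A black upright knob (28 mm across, 34 mm high) stands at its +y end, next to the pocket at +99 mm. Origin: centre of the underside, z up.
- rack: Grey bench rack, fixed to the bench: a low open tray 70 mm wide (its x) and 268 mm long (its y), 26 mm high, with 4 empty bays in one row along its y at y = -99, -33, +33, +99 mm, pitch 66 mm; walls 4 mm thick, bays 62 x 62 mm, floor at 6 mm. A short open drain spout (34 mm wide, 30 mm long, 13 mm high) sticks out of its +y end, next to the bay at +99 mm. Origin: centre of the underside, z up.
- slim: The slim bottle: off-white plastic, upright, loose. Round body 32 mm across, sloping in above 78 mm; white ribbed screw cap 26 mm across from 86 mm to the top at 110 mm. Weighs roughly 60 to 130 g. Starts in one of the carrier's pockets, its foot 13 mm above the bench. Origin: centre of its underside, z up along the bottle.
- round: The broad round bottle: off-white plastic, upright, loose. Round body 42 mm across with shoulders sloping in from 56 to 74 mm; white ribbed screw cap 32 mm across from 74 mm to the top at 98 mm. Weighs roughly 60 to 130 g. Starts in one of the carrier's pockets, its foot 13 mm above the bench. Origin: centre of its underside, z up along the bottle.
- square: The square bottle: off-white plastic, upright, loose. Body 36 x 36 mm square in plan and 64 mm high, sides along its own x and y; white ribbed screw cap 28 mm across from 72 mm to the top at 96 mm. Weighs roughly 60 to 130 g. Starts in one of the carrier's pockets, its foot 13 mm above the bench. Origin: centre of its underside, z up along the bottle.
- jar: The wide-lidded jar: off-white plastic, upright, loose. Round body 40 mm across; white ribbed lid 44 mm across (wider than the body) from 62 mm to the top at 86 mm. Weighs roughly 60 to 130 g. Starts in one of the carrier's pockets, its foot 13 mm above the bench. Origin: centre of its underside, z up along the bottle.
- liner_slim: Flat black rubber liner disc, 54 mm across and 3 mm thick, fixed on the floor of the carrier pocket in which the slim bottle stands at the start (it shows as a dark rim around the foot). It stays there and so marks that starting pocket. Origin: centre of its underside, z up.
- liner_round: Flat black rubber liner disc, 54 mm across and 3 mm thick, fixed on the floor of the carrier pocket in which the round bottle stands at the start (it shows as a dark rim around the foot). It stays there and so marks that starting pocket. Origin: centre of its underside, z up.
- liner_square: Flat black rubber liner disc, 54 mm across and 3 mm thick, fixed on the floor of the carrier pocket in which the square bottle stands at the start (it shows as a dark rim around the foot). It stays there and so marks that starting pocket. Origin: centre of its underside, z up.
- liner_jar: Flat black rubber liner disc, 54 mm across and 3 mm thick, fixed on the floor of the carrier pocket in which the jar stands at the start (it shows as a dark rim around the foot). It stays there and so marks that starting pocket. Origin: centre of its underside, z up.
Mind the look-alikes: they are no part of the job. What is shaped like the jar but red or yellow is not meant.

How it is judged (in metres and radians):
At the end, for the whole second after the job is handed in: Each container stands in the rack bay that mirrors its starting pocket: within 22 mm of the bay centre along and across the rack, foot within 5 mm of the bay floor, tilted under 0.12 rad, released and at rest (under 0.02 m/s) (((y of liner_slim in the frame of carrier between -0.119 and -0.079 m and y of slim in the frame of rack between 0.077 and 0.121 m) or (y of liner_slim in the frame of carrier between -0.053 and -0.013 m and y of slim in the frame of rack between 0.011 and 0.055 m) or (y of liner_slim in the frame of carrier between 0.013 and 0.053 m and y of slim in the frame of rack between -0.055 and -0.011 m) or (y of liner_slim in the frame of carrier between 0.079 and 0.119 m and y of slim in the frame of rack between -0.121 and -0.077 m)) and x of slim in the frame of rack between -0.022 and 0.022 m and z of slim in the frame of rack between 0.001 and 0.011 m and angle between each of slim, round, square, jar's own z axis and vertical below 0.12 rad and linear speed of each of slim, round, square, jar below 0.02 m/s and ((y of liner_round in the frame of carrier between -0.119 and -0.079 m and y of round in the frame of rack between 0.077 and 0.121 m) or (y of liner_round in the frame of carrier between -0.053 and -0.013 m and y of round in the frame of rack between 0.011 and 0.055 m) or (y of liner_round in the frame of carrier between 0.013 and 0.053 m and y of round in the frame of rack between -0.055 and -0.011 m) or (y of liner_round in the frame of carrier between 0.079 and 0.119 m and y of round in the frame of rack between -0.121 and -0.077 m)) and x of round in the frame of rack between -0.022 and 0.022 m and z of round in the frame of rack between 0.001 and 0.011 m and ((y of liner_square in the frame of carrier between -0.119 and -0.079 m and y of square in the frame of rack between 0.077 and 0.121 m) or (y of liner_square in the frame of carrier between -0.053 and -0.013 m and y of square in the frame of rack between 0.011 and 0.055 m) or (y of liner_square in the frame of carrier between 0.013 and 0.053 m and y of square in the frame of rack between -0.055 and -0.011 m) or (y of liner_square in the frame of carrier between 0.079 and 0.119 m and y of square in the frame of rack between -0.121 and -0.077 m)) and x of square in the frame of rack between -0.022 and 0.022 m and z of square in the frame of rack between 0.001 and 0.011 m and ((y of liner_jar in the frame of carrier between -0.119 and -0.079 m and y of jar in the frame of rack between 0.077 and 0.121 m) or (y of liner_jar in the frame of carrier between -0.053 and -0.013 m and y of jar in the frame of rack between 0.011 and 0.055 m) or (y of liner_jar in the frame of carrier between 0.013 and 0.053 m and y of jar in the frame of rack between -0.055 and -0.011 m) or (y of liner_jar in the frame of carrier between 0.079 and 0.119 m and y of jar in the frame of rack between -0.121 and -0.077 m)) and x of jar in the frame of rack between -0.022 and 0.022 m and z of jar in the frame of rack between 0.001 and 0.011 m); the robot touches nothing.
It fails at once if a container is tipped by more than 0.5 rad (angle between any of slim, round, square, jar's own z axis and vertical above 0.5 rad).
It fails at once if a container is dropped: it moves faster than 0.55 m/s (a fall of 15 mm) with no finger touching it ((linear speed of slim above 0.55 m/s and contact force between slim and the fingers below 0.02 N) or (linear speed of round above 0.55 m/s and contact force between round and the fingers below 0.02 N) or (linear speed of square above 0.55 m/s and contact force between square and the fingers below 0.02 N) or (linear speed of jar above 0.55 m/s and contact force between jar and the fingers below 0.02 N)).
It fails at once if a container is slammed or pressed into the rack (more than 60 N) (contact force between any of slim, round, square, jar and rack above 60 N).
It also fails if it takes over 102 s, if anything falls off the work surface, if the arm or the gripper's body presses on something with over 40 N, if the wrist force passes 120 N, or if a joint passes its speed limit or range.

## Working session

There is one attempt and no reset: what is moved stays moved. The work goes in short steps, Python scripts to look and compute and a shell command to move; the robot and the scene stay as the last step left them, time stands still between calls to the robot, and variables do not carry over. Pictures are saved under pics/ and viewed, about 12 in all and at most 16, crops included, and the job is handed in when it is done.

```bash
mkdir -p pics; ls
cat > h.py <<'E'
import numpy as np, cv2
from bench import bot, optics, job, finder
from scipy.spatial.transform import Rotation as R
def snap(n,f):
    im=optics.get_image(n); cv2.imwrite('pics/'+f,im[:,:,::-1]); return im
def cam(n):
    p=optics.camera_params(n)
    if n!='wrist': return np.array(p['K']),np.array(p['origin']),np.array(p['rotation']),p
    s=bot.get_state(); T=np.eye(4); T[:3,:3]=R.from_rotvec(s['orientation']).as_matrix(); T[:3,3]=s['position']
    C=T@np.array(p['T_tool_cam']); return np.array(p['K']),C[:3,3],C[:3,:3],p
def proj(c,P):
    K,o,r,_=c; q=(np.atleast_2d(P)-o)@r; q=q*[1,-1,-1]; u=q@K.T; return u[:,:2]/u[:,2:]
def back(c,uv,z):
    K,o,r,_=c; d=r@(np.linalg.solve(K,[uv[0],uv[1],1])*[1,-1,-1]); return o+d*(z-o[2])/d[2]
E
python3 - <<'E'
from h import *
print(bot.get_state())
for n in('scene','side','wrist'): print(n,optics.camera_params(n))
a=[snap(n,n+'0.png') for n in('scene','side','wrist')]
for n in('scene','side','wrist'):
    for t in('carrier','rack','slim','round','square','jar'):
        print(n,t,[(np.round(np.array(d['point'])*[512,384]),round(d['conf'],2)) for d in finder.mark_of(n,t)])
E
```

```text
pics
{'t': 0.0, 'q': array([ 1.25154236e+00,  4.94181945e-01,  1.34613665e+00, -1.31263565e-05,
        1.30252375e+00, -9.54846307e-02]), 'joint_vel': array([ 5.19907162e-04, -4.83398639e-04, -7.69365226e-04, -2.33680159e-03,
        7.98385895e-04, -5.01487164e-06]), 'joint_efforts': array([ 6.72457008e-04, -8.82129979e+01, -3.83888090e+01,  1.34801576e-04,
        9.41139995e-03,  3.93680045e-05]), 'position': array([138.56622639, 609.06529439, 230.69916538]), 'orientation': array([-3.50730314e-01, -3.12170629e+00,  1.92489685e-03]), 'contact_force': array([0.36171793, 0.02992358, 0.09009764]), 'torque': array([-1.29490382e-05, -2.01330263e-02,  7.43086732e-04]), 'opening': 85.45592481189415}
scene {'K': array([[415.67569274,   0.        , 260.78911528],
       [  0.        , 415.67569274, 201.91517358],
       [  0.        ,   0.        ,   1.        ]]), 'origin': array([1104.47231807, -295.81657231,  618.63822088]), 'rotation': array([0.76666698, 0.49983775, 1.04972347])}
side {'K': array([[484.52834103,   0.        , 258.02110241],
       [  0.        , 484.52834103, 190.81043
[... 730 characters left out ...]
, 243.]), 0.77), (array([220., 232.]), 0.57)]
scene rack [(array([346., 195.]), 0.94)]
scene slim [(array([188., 237.]), 0.83)]
scene round [(array([121., 250.]), 0.72)]
scene square [(array([215., 231.]), 0.92)]
scene jar [(array([161., 210.]), 0.77), (array([158., 243.]), 0.76), (array([185., 286.]), 0.57)]
side carrier [(array([265., 157.]), 0.69)]
side rack [(array([246., 278.]), 0.7)]
side slim [(array([261., 164.]), 0.6)]
side round [(array([274., 131.]), 0.72)]
side square [(array([253., 176.]), 0.82)]
side jar [(array([308., 158.]), 0.94), (array([223., 150.]), 0.63), (array([265., 145.]), 0.58)]
wrist carrier []
wrist rack []
wrist slim []
wrist round []
wrist square []
wrist jar []
```

```bash
sed -i "s/np.array(p\['rotation'\])/R.from_rotvec(p['rotation']).as_matrix()/" h.py
python3 - <<'E'
import cv2
s=cv2.imread('pics/scene0.png');cv2.imwrite('pics/c_scene.png',cv2.resize(s[130:320,60:460],None,fx=2,fy=2,interpolation=2))
s=cv2.imread('pics/side0.png');cv2.imwrite('pics/c_side.png',cv2.resize(s[90:350,160:420],None,fx=2.3,fy=2.3,interpolation=2))
E
```

```text
(no output)
```

View pics/c_scene.png

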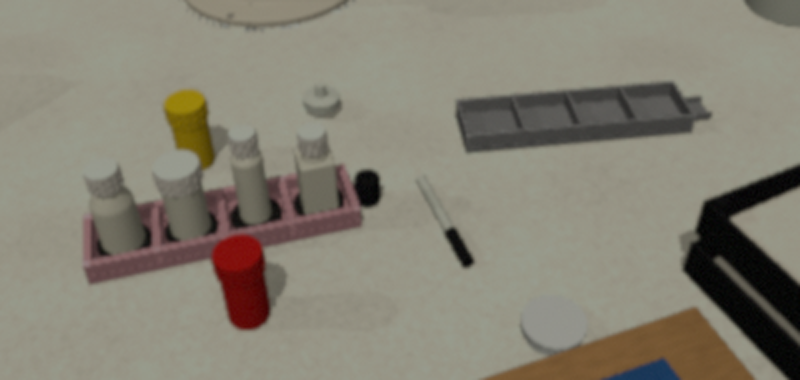

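View pics/c_side.png

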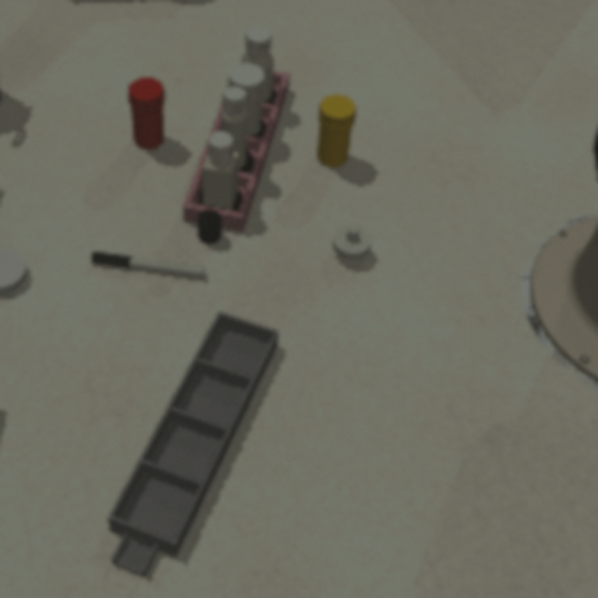

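```bash
cat > fit.py <<'E'
from h import *
from scipy.optimize import least_squares
cs=cam('scene');cd=cam('side')
S=lambda p:np.array(p)/2+[60,130]
D=lambda p:np.array(p)/2.3+[160,90]
def fit(w,l,obs,x0):
    def pts(p,L): 
        c,s=np.cos(p[2]),np.sin(p[2]); L=np.array(L,float); return np.c_[p[0]+c*L[:,0]-s*L[:,1],p[1]+s*L[:,0]+c*L[:,1],L[:,2]]
    f=lambda p:np.concatenate([(proj(c,pts(p,[o[1]]))[0]-o[2]) for c,*_ in [0] for o in [] ] or [(proj(o[0],pts(p,[o[1]]))[0]-o[2]) for o in obs])
    r=least_squares(f,x0,x_scale=[10,10,.1],loss='soft_l1'); print(np.round(r.x,3),np.round(f(r.x).reshape(-1,2),1).tolist()); return r.x,pts
w,l=35,134
rack,pts=fit(w,l,[(cs,(-w,-l,26),S((457,101))),(cs,(w,-l,26),S((467,140))),(cs,(-w,l,26),S((674,84))),(cs,(w,l,26),S((692,120))),
 (cd,(w,-l,26),D((220,315))),(cd,(-w,-l,26),D((278,333))),(cd,(w,l,26),D((111,521))),(cd,(-w,l,26),D((178,545)))],[500,200,0])
w,l=37,136
car,_=fit(w,l,[(cs,(w,-l,26),S((87,264))),(cs,(w,l,26),S((360,214))),(cs,(0,150,34),S((368,175))),
 (cd,(-w,-l,26),D((289,75))),(cd,(w,l,26),D((186,208))),(cd,(-w,l,26),D((243,218))),(cd,(0,150,34),D((210,215)))],[500,-100,0])
np.save('fit.npy',[rack,car])
H=dict(round=98,jar=86,slim=110,square=96);R_=dict(round=16,jar=22,slim=13,square=14)
names=['round','jar','slim','square']; ims={n:cv2.imread(f'pics/{n}0.png') for n in('scene','side')}
for k,(n,c) in enumerate((('scene',cs),('side',cd))):
    im=cv2.resize(ims[n],None,fx=3,fy=3,interpolation=2)
    for p,w,l in((rack,35,134),(car,37,136)):
        for z in (0,26): cv2.polylines(im,[np.int32(proj(c,pts(p,[(-w,-l,z),(w,-l,z),(w,l,z),(-w,l,z)]))*3)],True,(0,255,0),1)
    for i,m in enumerate(names):
        a=np.linspace(0,6.28,30); y=-99+66*i
        cv2.polylines(im,[np.int32(proj(c,pts(car,np.c_[R_[m]*np.cos(a),y+R_[m]*np.sin(a),0*a+13+H[m]]))*3)],True,(0,0,255),1)
    cv2.imwrite(f'pics/ov_{n}.png',im[400:900,220:1000] if n=='scene' else im[270:860,560:1000])
for i in range(4): print(names[i],pts(car,[(0,-99+66*i,13)]).round(),'->',pts(rack,[(0,99-66*i,6)]).round())
E
python3 fit.py
```

```text
Traceback (most recent call last):
  File "fit.py", line 12, in <module>
    rack,pts=fit(w,l,[(cs,(-w,-l,26),S((457,101))),(cs,(w,-l,26),S((467,140))),(cs,(-w,l,26),S((674,84))),(cs,(w,l,26),S((692,120))),
             ~~~^^^^^^^^^^^^^^^^^^^^^^^^^^^^^^^^^^^^^^^^^^^^^^^^^^^^^^^^^^^^^^^^^^^^^^^^^^^^^^^^^^^^^^^^^^^^^^^^^^^^^^^^^^^^^^^^^^^^^
  File "fit.py", line 10, in fit
    r=least_squares(f,x0,x_scale=[10,10,.1],loss='soft_l1'); print(np.round(r.x,3),np.round(f(r.x).reshape(-1,2),1).tolist()); return r.x,pts
  File "fit.py", line 9, in <lambda>
    f=lambda p:np.concatenate([(proj(c,pts(p,[o[1]]))[0]-o[2]) for c,*_ in [0] for o in [] ] or [(proj(o[0],pts(p,[o[1]]))[0]-o[2]) for o in obs])
                                                                   ^^^^
TypeError: cannot unpack non-iterable int object
```

```bash
sed -i "s/np.concatenate(.* or \[/np.concatenate([/" fit.py; python3 fit.py
```

```text
[ 4.89853e+02  2.10748e+02 -3.06000e-01] [[-0.1, -2.2], [0.7, -3.1], [0.0, -3.7], [2.7, -4.1], [-0.9, -2.4], [0.3, -1.8], [-0.8, -1.3], [0.0, -0.3]]
[ 4.79487e+02 -2.06969e+02 -1.61000e-01] [[-0.5, -0.1], [1.9, -3.9], [-0.0, -0.4], [0.3, -1.1], [-1.7, -0.9], [0.1, -0.4], [-0.2, 0.1]]
round [[ 464. -305.   13.]] -> [[520. 305.   6.]]
jar [[ 474. -240.   13.]] -> [[500. 242.   6.]]
slim [[ 485. -174.   13.]] -> [[480. 179.   6.]]
square [[ 495. -109.   13.]] -> [[460. 116.   6.]]
```

View pics/ov_scene.png

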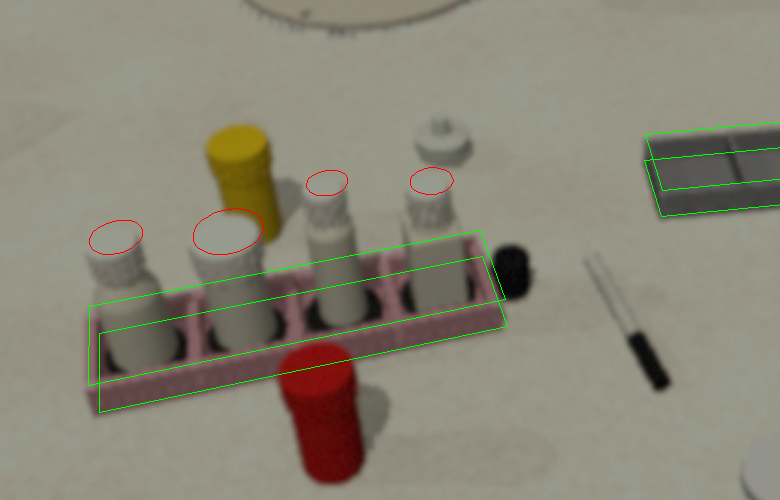

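View pics/ov_side.png

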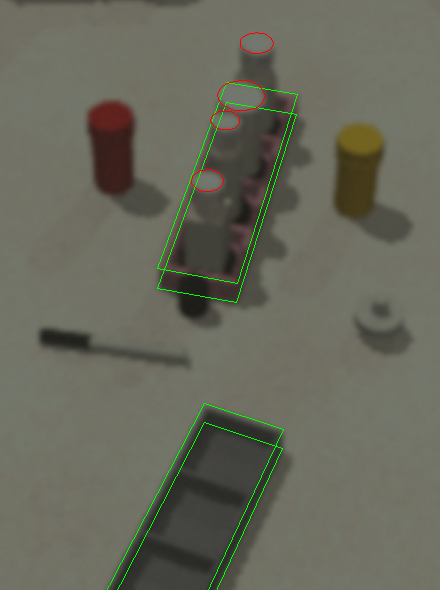

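```bash
cat > fit2.py <<'E'
from h import *
from scipy.optimize import least_squares
exec(open('fit.py').read().split('def fit')[0].split('optimize import least_squares')[1])
def pts(p,L):
    c,s=np.cos(p[2]),np.sin(p[2]); L=np.array(L,float); return np.c_[p[0]+c*L[:,0]-s*L[:,1],p[1]+s*L[:,0]+c*L[:,1],L[:,2]]
w,l=35,134
A=[(cs,(-w,-l,26),S((457,101))),(cs,(w,-l,26),S((467,140))),(cs,(-w,l,26),S((674,84))),(cs,(w,l,26),S((692,120))),
 (cd,(w,-l,26),D((220,315))),(cd,(-w,-l,26),D((278,333))),(cd,(w,l,26),D((111,521))),(cd,(-w,l,26),D((178,545)))]
w,l=37,136
O=lambda p:(np.array(p)+[220,400])/3
Q=lambda p:(np.array(p)+[560,270])/3
B=[(cs,(w,-l,26),S((87,264-14))),(cs,(w,l,26),S((360,214-2))),(cs,(w,-l,0),O((95,412))),
 (cd,(-w,-l,26),D((289,75))),(cd,(w,l,26),D((186,208))),(cd,(-w,l,26),D((243,218))),(cd,(0,150,34),Q((194,282)))]
B+=[(cs,(0,150,34),O((511,252)))]
for mode in('none','z','pix'):
    def f(p):
        e=p[6:10]
        r=[]
        for q,obs in((p[:3],A),(p[3:6],B)):
            for c,P,uv in obs:
                P=np.array(P,float)
                if mode=='z': P[2]+=e[0]
                v=proj(c,pts(q,[P]))[0]-uv
                if mode=='pix': v=v+(e[:2] if c is cs else e[2:])
                r.append(v)
        return np.concatenate(r+[1e-3*e])
    r=least_squares(f,[490,210,-.3,480,-205,-.16,0,0,0,0],x_scale=[10,10,.1,10,10,.1,1,1,1,1],loss='soft_l1')
    print(mode,r.cost,np.round(r.x,3).tolist()); print(np.round(f(r.x)[:-4].reshape(-1,2),1).tolist())
E
python3 fit2.py
```

```text
none 27.42349824199978 [489.853, 210.748, -0.306, 477.679, -207.119, -0.172, 0.0, 0.0, 0.0, 0.0]
[[-0.1, -2.2], [0.7, -3.1], [0.0, -3.7], [2.7, -4.1], [-0.9, -2.4], [0.3, -1.8], [-0.8, -1.3], [0.0, -0.3], [-0.9, 5.8], [1.5, -3.0], [1.0, -0.9], [1.3, -1.0], [-1.5, -1.1], [0.2, -0.4], [-0.1, -0.5], [0.1, -0.3]]
z 16.072923539850184 [489.98, 209.547, -0.312, 474.579, -208.616, -0.187, -7.046, 0.0, 0.0, 0.0]
[[-0.5, 0.1], [-0.0, -0.8], [-0.7, -1.0], [1.7, -1.3], [-0.5, -1.0], [0.5, -0.2], [-0.8, -0.5], [-0.3, 0.7], [-1.3, 6.7], [0.3, -0.5], [0.6, -0.0], [2.8, 0.8], [-1.0, 0.1], [0.6, 1.1], [0.3, 0.8], [-0.8, 2.2]]
pix 12.324848555055262 [468.384, 207.073, -0.321, 453.101, -213.057, -0.174, 5.73, 7.731, -9.072, 1.925]
[[0.2, 0.6], [0.1, -0.9], [-0.6, 0.3], [1.1, -0.5], [-0.4, -1.0], [0.7, -0.0], [-0.4, -0.7], [0.3, 0.7], [-0.5, 5.9], [-0.1, -1.7], [1.5, -0.8], [0.4, 0.2], [-1.5, -0.2], [0.3, 0.5], [0.0, 0.3], [-1.3, 1.4]]
```

```bash
python3 -m jog '[[0,0,-0.01,8.5],[0,0,-0.01,8.5],[0,0,-0.01,8.5],[0,0,-0.01,8.5],[0,0,-0.01,8.5],[0,0,-0.01,8.5],[0,0,-0.01,8.5],[0,0,-0.01,8.5],[0,0,-0.01,8.5],[0,0,-0.01,8.5],[0,0,-0.01,8.5],[0,0,0,0]]' -1 40
cat >> h.py <<'E'
def todo(x=None,y=None,z=None,yaw=None):
    "shift needed in tool axes (mm, after the turn is ignored) and turn (deg)"
    s=bot.get_state(); M=R.from_rotvec(s['orientation']).as_matrix(); p=s['position']
    d=np.array([0 if b is None else b-a for a,b in zip(p,(x,y,z))]); Y=np.degrees(np.arctan2(M[1,0],M[0,0]))
    print('t',round(s['t'],2),'pos',p.round(1),'yaw',Y.round(2),'tilt',np.degrees(np.arccos(-M[2,2])).round(2),'shift',(M.T@d).round(1),'turn',0 if yaw is None else round(Y-yaw,2),'F',s['contact_force'].round(1),'op',round(s['opening'],1))
E
python3 -c "
from h import *
todo(490,210,350,72)"
```

```text
t: 2.25
position: [138.6, 608.9, 345.2]
orientation: [2.536, 1.853, -0.002]
contact_force: [-0.2, 0.8, 0.5]
opening: 85.5
t 2.25 pos [138.6 608.9 345.2] yaw 72.29 tilt 0.08 shift [-273.2  456.1   -4.5] turn 0.29 F [-0.2  0.8  0.5] op 85.5
```

```bash
python3 -m jog '[[-0.0248,0.0415,0,0],[-0.0248,0.0415,0,0],[-0.0248,0.0415,0,0],[-0.0248,0.0415,0,0],[-0.0248,0.0415,0,0],[-0.0248,0.0415,0,0],[-0.0248,0.0415,0,0],[-0.0248,0.0415,0,0],[-0.0248,0.0415,0,0],[-0.0248,0.0415,0,0],[-0.0248,0.0415,0,0],[0,0,0,0]]'
python3 - <<'E'
from h import *
todo(475,-208,350,80)
np.save('w1.npy',np.r_[bot.get_state()['position'],bot.get_state()['orientation']])
im=snap('wrist','w1.png');cv2.imwrite('pics/w1b.png',cv2.resize(im[:,:,::-1],None,fx=1.5,fy=1.5))
print([(np.array(d['point'])*[512,384],d['conf']) for d in finder.mark_of('wrist','rack')])
E
```

```text
t: 3.45
position: [510.9, 205.0, 338.4]
orientation: [2.472, 1.938, -0.007]
contact_force: [-0.4, 1.2, 0.1]
opening: 85.4
t 3.45 pos [510.9 205.  338.4] yaw 76.19 tilt 0.25 shift [-409.6   63.8  -10.2] turn -3.81 F [-0.4  1.2  0.1] op 85.4
[(array([248.5248, 140.1984]), 0.64)]
```

View pics/w1b.png

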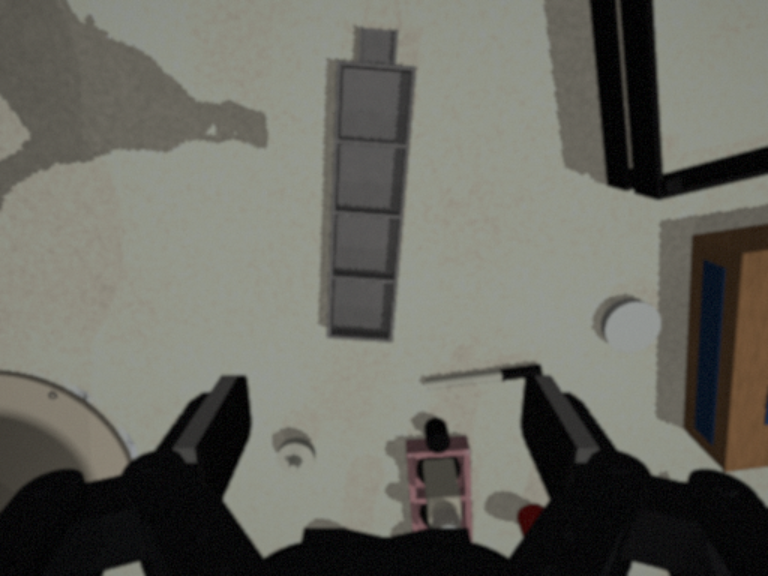

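```bash
cat > fit3.py <<'E'
from h import *
from scipy.optimize import least_squares
def pts(p,L):
    c,s=np.cos(p[2]),np.sin(p[2]); L=np.array(L,float); return np.c_[p[0]+c*L[:,0]-s*L[:,1],p[1]+s*L[:,0]+c*L[:,1],L[:,2]]
def wcam(f):
    s=np.load(f);p=optics.camera_params('wrist');T=np.eye(4);T[:3,:3]=R.from_rotvec(s[3:]).as_matrix();T[:3,3]=s[:3];C=T@p['T_tool_cam'];return np.array(p['K']),C[:3,3],C[:3,:3],p
def fit(c,obs,x0):
    L=np.array([o[0] for o in obs],float);U=np.array([o[1] for o in obs])
    for z in(0,1):
        f=lambda p:np.r_[(proj(c,pts(p,L+[0,0,z*p[3]]))-U).ravel(),1e-3*p[3]]
        r=least_squares(f,[*x0,0],x_scale=[10,10,.1,5],loss='soft_l1');print(np.round(r.x,3),f(r.x)[:-1].round(1).reshape(-1,2).tolist())
    return r.x
E
python3 - <<'E'
from fit3 import *
w=35;l=134
o=[((-w,l,26),(337,64)),((w,l,26),(414,67)),((-w,-l,26),(328,336)),((w,-l,26),(392,341)),((-33,66,26),(337,142)),((-33,0,26),(336,211)),((-33,-66,26),(332,274)),((33,66,26),(405,145)),((33,0,26),(400,215)),((33,-66,26),(396,278))]
fit(wcam('w1.npy'),[(a,np.array(b)/1.5) for a,b in o],[490,210,-.3])
w=37;l=136
# carrier: knob end corners, knob
o=[((-w,l,26),(407,438)),((w,l,26),(468,437)),((0,150,34),(437,428))]
fit(wcam('w1.npy'),[(a,np.array(b)/1.5) for a,b in o],[480,-208,-.17])
E
```

```text
[ 4.92494e+02  2.09655e+02 -3.09000e-01  0.00000e+00] [[-0.8, -3.7], [1.2, -1.7], [-0.5, 1.1], [1.0, 0.5], [-1.0, -1.4], [-1.9, 0.2], [-0.6, 1.6], [1.4, -0.0], [1.0, 0.6], [0.3, 1.8]]
[ 4.91629e+02  2.08053e+02 -3.07000e-01 -1.13600e+01] [[-0.4, -1.1], [0.2, 0.6], [0.2, -0.9], [0.7, -1.6], [-0.6, -0.3], [-1.3, 0.1], [-0.0, 0.5], [0.7, 0.9], [0.4, 0.4], [-0.1, 0.5]]
[ 4.75553e+02 -1.89057e+02 -2.18000e-01  0.00000e+00] [[-2.0, -0.4], [0.8, -0.6], [0.3, 1.8]]
[ 4.75487e+02 -2.10801e+02 -2.11000e-01 -2.85440e+01] [[-0.3, -0.4], [-0.2, -0.7], [0.6, 2.0]]
```

```bash
python3 -m jog '[[-0.041,0.0064,-0.001,0],[-0.041,0.0064,-0.001,0],[-0.041,0.0064,-0.001,0],[-0.041,0.0064,-0.001,0],[-0.041,0.0064,-0.001,0],[-0.041,0.0064,-0.001,0],[-0.041,0.0064,-0.001,0],[-0.041,0.0064,-0.001,0],[-0.041,0.0064,-0.001,0],[-0.041,0.0064,-0.001,0],[0,0,0,-3],[0,0,0,0]]'
python3 - <<'E'
from h import *
todo(475,-208,350,80)
np.save('w2.npy',np.r_[bot.get_state()['position'],bot.get_state()['orientation']])
im=snap('wrist','w2.png');cv2.imwrite('pics/w2b.png',cv2.resize(im[:300,110:400,::-1],None,fx=2,fy=2,interpolation=2))
for t in('carrier','slim','round','square','jar'):
  for k in (finder.mark_of,finder.cut_out): print(t,[((np.array(d['point'])*[512,384]).round(1),round(d['conf'],2)) for d in k('wrist',t)])
E
```

```text
t: 4.75
position: [474.6, -204.5, 347.0]
orientation: [-2.359, -2.068, 0.005]
contact_force: [0.7, 0.7, 0.3]
opening: 85.0
t 4.75 pos [ 474.6 -204.5  347. ] yaw 82.46 tilt 0.33 shift [-3.4  0.9 -3.1] turn 2.46 F [0.7 0.7 0.3] op 85.0
carrier [(array([265.2, 142. ]), 0.97)]
carrier [(array([264. , 103.1]), 0.93)]
slim [(array([261.6, 122.9]), 0.98)]
slim [(array([261.9, 127.5]), 0.96)]
round [(array([260.4, 206.4]), 0.73)]
round [(array([261.8, 220.1]), 0.57)]
square [(array([265.6,  73.1]), 0.62), (array([262.4, 204.8]), 0.33)]
square [(array([265.9,  72.8]), 0.58)]
jar [(array([187.9, 151.1]), 0.96), (array([263.1, 162.6]), 0.93), (array([338.5, 138.6]), 0.74)]
jar [(array([348.3, 147.3]), 0.97), (array([176. , 160.8]), 0.59), (array([261.2, 174.4]), 0.58), (array([262.2, 219.1]), 0.26)]
```

View pics/w2b.png

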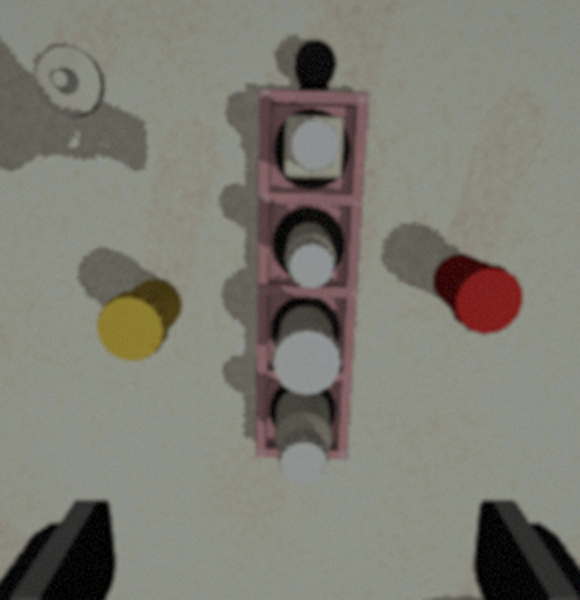

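Run:
```python
from fit3 import *
c=wcam('w2.npy');U=lambda b:np.array(b)/2+[110,0]
w=37;l=136
o=[((-w,l,26),(260,92)),((w,l,26),(368,94)),((-w,-l,26),(258,456)),((w,-l,26),(346,458)),((-33,66,26),(266,196)),((33,66,26),(358,200)),((33,0,26),(350,293)),((0,150,34),(315,57))]
x=fit(c,[(a,U(b)) for a,b in o],[476,-208,-.17])
o=[((0,99,109),(315,143)),((0,33,123),(312,264)),((0,-33,99),(307,362)),((0,-99,111),(303,462))]
fit(c,[(a,U(b)) for a,b in o],[476,-208,-.17])
for (n,h,b) in (('square',109,(315,143)),('slim',123,(312,264)),('jar',99,(307,362)),('round',111,(303,462))):
    print(n,back(c,U(b),h).round(1),back(c,U(b),h-8).round(1))
for y in(99,33,-33,-99):print(pts(x,[(0,y,0)]).round(1))
```

```text
[ 4.81206e+02 -2.09999e+02 -1.59000e-01  0.00000e+00] [[-0.4, -1.8], [0.8, -1.2], [-1.1, 0.4], [0.7, 0.7], [-1.1, 0.5], [-0.3, -0.1], [1.0, -0.3], [0.3, 4.1]]
[ 4.81296e+02 -2.10572e+02 -1.59000e-01 -3.74000e+00] [[-0.2, -1.0], [0.5, -0.4], [-0.8, -0.3], [0.7, -0.0], [-0.8, 0.8], [-0.5, 0.1], [0.9, -0.4], [0.2, 5.0]]
[ 4.81017e+02 -2.08998e+02 -1.61000e-01  0.00000e+00] [[0.2, 0.0], [-0.3, 0.1], [-0.1, -0.3], [0.2, 0.1]]
[ 4.81017e+02 -2.08989e+02 -1.61000e-01  5.00000e-02] [[0.2, 0.0], [-0.3, 0.1], [-0.1, -0.3], [0.2, 0.1]]
square [ 496.7 -111.2  109. ] [ 496.9 -111.   101. ]
slim [ 486.6 -176.3  123. ] [ 486.7 -177.5  115. ]
jar [ 475.8 -242.    99. ] [ 475.6 -244.4   91. ]
round [ 464.9 -306.5  111. ] [ 464.5 -310.4  103. ]
[[ 496.9 -112.8    0. ]]
[[ 486.5 -178.     0. ]]
[[ 476.1 -243.2    0. ]]
[[ 465.7 -308.3    0. ]]
```

```bash
python3 -c "
from h import *
todo(496.8,-111.5,180,80.8)"
```

```text
t 5.3 pos [ 474.8 -204.9  347.3] yaw 82.29 tilt 0.3 shift [ 95.5  10.2 167.2] turn 1.49 F [0.1 0.5 0.3] op 85.4
```

```bash
python3 -m jog '[[0.024,0.0025,0.035,1.5],[0.024,0.0025,0.035,0],[0.024,0.0025,0.035,0],[0.024,0.0025,0.035,0],[0,0,0.022,0],[0,0,0,0],[0,0,0,0]]' -1 40; python3 -c "
from h import *
todo(496.8,-111.5,75,80.8)"
```

```text
t: 6.0
position: [501.2, -109.4, 181.7]
orientation: [2.394, 2.031, -0.003]
contact_force: [1.4, -0.4, -0.7]
opening: 85.5
t 6.0 pos [ 501.2 -109.4  181.7] yaw 80.63 tilt 0.15 shift [ -2.5  -4.  106.8] turn -0.17 F [ 1.4 -0.4 -0.7] op 85.5
```

```bash
python3 -m jog '[[-0.0025,-0.004,0.02,0],[0,0,0.025,0],[0,0,0.025,0],[0,0,0.02,0],[0,0,0.01,0],[0,0,0,0],[0,0,0,0]]' -1 40; python3 -c "
from h import *
todo(496.8,-111.5,75,80.8)"
```

```text
t: 6.7
position: [504.0, -117.2, 88.7]
orientation: [2.387, 2.017, 0.01]
contact_force: [0.7, 0.8, 0.8]
opening: 85.2
t 6.7 pos [ 504.  -117.2   88.7] yaw 80.39 tilt 1.01 shift [ 4.5 -8.3 13.6] turn -0.41 F [0.7 0.8 0.8] op 85.2
```

```bash
python3 -m jog '[[0.0045,-0.008,0.013,0],[0,0,0,0],[0,0,0,0]]'; python3 -c "
from h import *
todo(496.8,-111.5,75,80.8)"
```

```text
t: 7.0
position: [499.5, -112.7, 79.1]
orientation: [2.384, 2.013, 0.014]
contact_force: [0.3, -0.4, 1.3]
opening: 85.3
t 7.0 pos [ 499.5 -112.7   79.1] yaw 80.37 tilt 1.34 shift [ 0.7 -2.9  4. ] turn -0.43 F [ 0.3 -0.4  1.3] op 85.3
```

```bash
python3 -m jog '[[0.001,-0.004,0.006,-0.4],[0,0,0,0]]'; python3 -c "
from h import *
todo(496.8,-111.5,75,80.8)"; python3 -m jog '[[0,0,0,0],[0,0,0,0],[0,0,0,0],[0,0,0,0],[0,0,0,0],[0,0,0,0],[0,0,0,0],[0,0,0,0]]' 1 40; python3 -c "
from h import *
todo(496.8,-111.5,75,80.8)
snap('wrist','g1.png')"
```

```text
t: 7.2
position: [496.7, -111.5, 74.1]
orientation: [2.374, 2.021, 0.016]
contact_force: [0.1, -0.3, 0.5]
opening: 85.2
t 7.2 pos [ 496.7 -111.5   74.1] yaw 80.8 tilt 1.49 shift [ 0.   0.1 -0.9] turn 0.0 F [ 0.1 -0.3  0.5] op 85.2
t: 8.0
position: [497.0, -111.7, 75.1]
orientation: [2.374, 2.021, 0.016]
contact_force: [-0.9, 0.2, 1.3]
opening: 32.6
t 8.0 pos [ 497.  -111.7   75.1] yaw 80.81 tilt 1.51 shift [ 0.2 -0.2  0.1] turn 0.01 F [-0.9  0.2  1.3] op 32.6
```

View pics/g1.png

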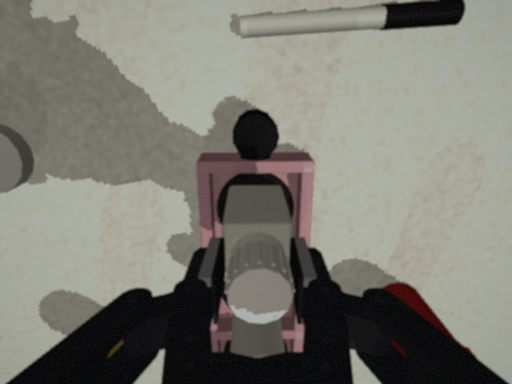

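Pads straddle the square bottle's cap (about pixel 260,270), not yet closed (32.6 mm). Wait a little longer.

```bash
python3 -m jog '[[0,0,0,0],[0,0,0,0],[0,0,0,0],[0,0,0,0]]'; python3 -m jog '[[0,0,-0.01,0],[0,0,-0.02,0],[0,0,-0.03,0],[0,0,-0.03,0],[0,0,-0.03,0],[0,0,-0.03,0],[0,0,0,0]]';  python3 -c "
from h import *
todo(462,114.7,215,72.4)"
```

```text
t: 8.45
position: [496.9, -111.7, 75.1]
orientation: [2.374, 2.021, 0.016]
contact_force: [-0.8, 1.4, 1.2]
opening: 32.8
t: 9.15
position: [492.6, -109.6, 234.0]
orientation: [2.375, 2.021, 0.016]
contact_force: [0.3, -0.4, -1.0]
opening: 32.9
t 9.15 pos [ 492.6 -109.6  234. ] yaw 80.8 tilt 1.45 shift [216.7 -66.5  15.8] turn 8.4 F [ 0.3 -0.4 -1. ] op 32.9
```

```bash
python3 -c "
from h import *
snap('wrist','g2.png')"
```

```text
(no output)
```

View pics/g2.png

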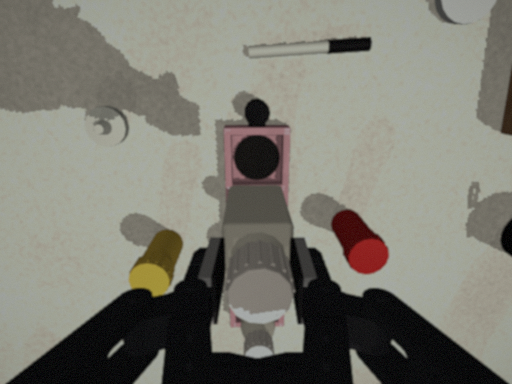

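```bash
python3 -m jog '[[0.014,-0.004,0,0],[0.027,-0.008,0,1],[0.027,-0.008,0,1],[0.027,-0.008,0,1],[0.027,-0.008,0,1],[0.027,-0.008,0,1],[0.027,-0.008,0,1],[0.027,-0.008,0,1],[0.014,-0.005,0,1],[0,0,0,0],[0,0,0,0]]';  python3 -c "
from h import *
todo(462,114.7,120,72.4)"
```

```text
t: 10.3
position: [464.2, 130.9, 219.7]
orientation: [2.527, 1.852, -0.007]
contact_force: [0.5, 0.7, -1.3]
opening: 32.6
t 10.3 pos [464.2 130.9 219.7] yaw 72.49 tilt 0.56 shift [-15.2   2.3  99.9] turn 0.09 F [ 0.5  0.7 -1.3] op 32.6
```

```bash
python3 -m jog '[[-0.015,0.002,0.01,0],[0,0,0.02,0],[0,0,0.02,0],[0,0,0.02,0],[0,0,0.01,0],[0,0,0,0],[0,0,0,0]]';  python3 -c "
from h import *
todo(462,114.7,90,72.4)"
```

```text
t: 11.0
position: [460.1, 110.9, 136.2]
orientation: [2.529, 1.851, -0.011]
contact_force: [0.2, 0.5, -1.0]
opening: 32.3
t 11.0 pos [460.1 110.9 136.2] yaw 72.4 tilt 0.6 shift [ 4.7  0.6 46.2] turn 0.0 F [ 0.2  0.5 -1. ] op 32.3
```

```bash
python3 -m jog '[[0.004,0,0.01,0],[0,0,0.016,0],[0,0,0.015,0],[0,0,0.005,0],[0,0,0,0],[0,0,0,0]]';  python3 -c "
from h import *
todo(462,114.7,68,72.4)
snap('side','s1.png');s=cv2.imread('pics/s1.png');cv2.imwrite('pics/s1c.png',cv2.resize(s[170:350,180:320],None,fx=3,fy=3,interpolation=2))"
```

```text
t: 11.6
position: [464.2, 115.4, 90.6]
orientation: [2.526, 1.849, -0.002]
contact_force: [0.7, -0.5, -1.3]
opening: 32.5
t 11.6 pos [464.2 115.4  90.6] yaw 72.41 tilt 0.63 shift [-1.2 -2.1 22.6] turn 0.01 F [ 0.7 -0.5 -1.3] op 32.5
```

View pics/s1c.png

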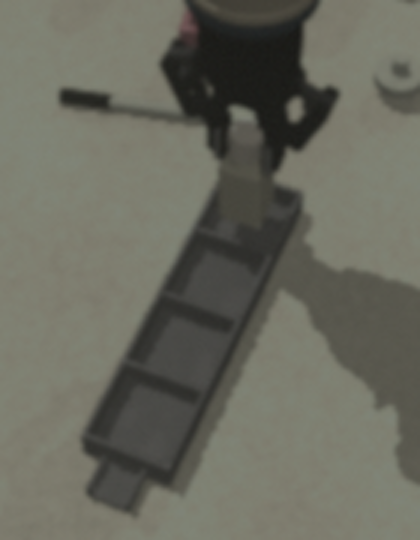

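```bash
python3 -m jog '[[-0.001,-0.002,0.007,0],[0,0,0.007,0],[0,0,0.003,0],[0,0,0,0],[0,0,0,0]]';  python3 -c "
from h import *
todo(462,114.7,68,72.4)"
```

```text
t: 12.15
position: [462.6, 115.0, 73.3]
orientation: [2.525, 1.848, 0.001]
contact_force: [0.2, 0.2, -1.1]
opening: 32.6
t 12.15 pos [462.6 115.   73.3] yaw 72.41 tilt 0.69 shift [-0.4 -0.6  5.3] turn 0.01 F [ 0.2  0.2 -1.1] op 32.6
```

```bash
python3 -m jog '[[0,0,0.002,0],[0,0,0,0]]';  python3 -c "
from h import *
todo(462,114.7,68,72.4)"
```

```text
t: 12.35
position: [462.7, 115.0, 71.3]
orientation: [2.525, 1.848, 0.001]
contact_force: [0.2, 0.1, -0.6]
opening: 32.2
t 12.35 pos [462.7 115.   71.3] yaw 72.41 tilt 0.7 shift [-0.5 -0.7  3.3] turn 0.01 F [ 0.2  0.1 -0.6] op 32.2
```

```bash
for i in 1 2; do python3 -m jog '[[0,0,0.0015,0],[0,0,0,0]]' | grep -E 'pos|force'; done;  python3 -m jog '[[0,0,0.001,0],[0,0,0,0]]' | grep -E 'pos|force'
```

```text
position: [462.9, 114.9, 69.8]
contact_force: [-0.8, -0.1, 0.2]
position: [463.0, 115.0, 68.4]
contact_force: [-0.8, -0.3, 0.5]
position: [463.1, 115.2, 68.2]
contact_force: [-1.7, -0.4, 5.7]
```

```bash
python3 -m jog '[[0,0,0,0],[0,0,0,0],[0,0,0,0],[0,0,0,0],[0,0,0,0],[0,0,0,0],[0,0,0,0],[0,0,0,0]]' -1 40; python3 -m jog '[[0,0,-0.02,0],[0,0,-0.04,0],[0,0,-0.04,0],[0,0,-0.04,0],[0,0,0,0]]'; python3 -c "
from h import *
todo(486.6,-176.8,215,80.8)
snap('wrist','g3.png')
snap('side','s2.png');s=cv2.imread('pics/s2.png');a=cv2.resize(s[170:350,180:320],(420,540),interpolation=2);b=cv2.imread('pics/g3.png')[:,100:420];b=cv2.resize(b,(380,456));b=np.vstack([b,np.zeros((84,380,3),np.uint8)]);cv2.imwrite('pics/s2c.png',np.hstack([a,b]))"
```

```text
t: 13.75
position: [463.2, 115.2, 68.1]
orientation: [2.525, 1.848, 0.004]
contact_force: [-0.4, -0.6, 0.3]
opening: 85.3
t: 14.25
position: [461.1, 116.3, 212.4]
orientation: [2.526, 1.849, -0.001]
contact_force: [-0.2, -0.8, -0.6]
opening: 85.2
t 14.25 pos [461.1 116.3 212.4] yaw 72.39 tilt 0.63 shift [-271.7  113.     0.3] turn -8.41 F [-0.2 -0.8 -0.6] op 85.2
```

View pics/s2c.png

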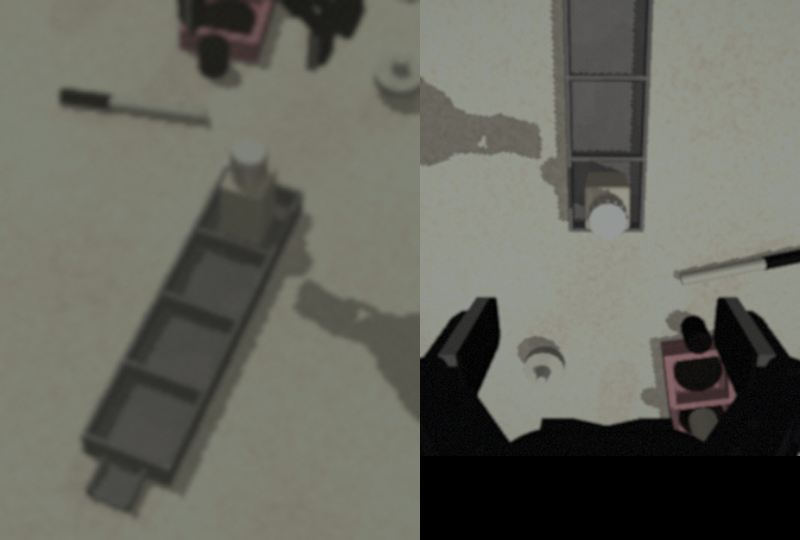

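```bash
python3 -m jog '[[-0.029,0.011,0,-1],[-0.029,0.011,0,-1],[-0.029,0.011,0,-1],[-0.029,0.012,0,-1],[-0.029,0.012,0,-1],[-0.029,0.012,0,-1],[-0.029,0.012,0,-1],[-0.029,0.012,0,-1],[-0.02,0.01,0,-0.4],[0,0,0,0],[0,0,0,0]]';  python3 -c "
from h import *
todo(486.6,-176.8,150,80.8)"
```

```text
t: 15.45
position: [493.5, -161.3, 195.2]
orientation: [-2.375, -2.036, 0.031]
contact_force: [-0.2, 0.0, 0.7]
opening: 85.6
t 15.45 pos [ 493.5 -161.3  195.2] yaw 81.22 tilt 1.35 shift [-16.   -3.5  45.4] turn 0.42 F [-0.2  0.   0.7] op 85.6
```

```bash
python3 -m jog '[[-0.016,-0.0035,0.01,0.4],[0,0,0.02,0],[0,0,0.015,0],[0,0,0,0],[0,0,0,0]]';  python3 -c "
from h import *
todo(486.6,-176.8,89,80.8)"
```

```text
t: 15.95
position: [483.9, -172.5, 146.5]
orientation: [-2.376, -2.027, 0.034]
contact_force: [0.1, -0.0, 1.1]
opening: 85.5
t 15.95 pos [ 483.9 -172.5  146.5] yaw 80.94 tilt 1.65 shift [-3.6  5.  57.4] turn 0.14 F [ 0.1 -0.   1.1] op 85.5
```

```bash
python3 -m jog '[[-0.0035,0.005,0.01,0],[0,0,0.015,0],[0,0,0.015,0],[0,0,0.008,0],[0,0,0,0],[0,0,0,0]]';  python3 -c "
from h import *
todo(486.6,-176.8,89,80.8)"
```

```text
t: 16.55
position: [489.8, -177.0, 97.8]
orientation: [-2.377, -2.032, 0.031]
contact_force: [-0.3, 0.7, -0.0]
opening: 85.4
t 16.55 pos [ 489.8 -177.    97.8] yaw 81.05 tilt 1.41 shift [-0.2 -3.   8.9] turn 0.25 F [-0.3  0.7 -0. ] op 85.4
```

```bash
python3 -m jog '[[0,-0.003,0.008,0.2],[0,0,0,0],[0,0,0,0]]';  python3 -m jog '[[0,0,0,0],[0,0,0,0],[0,0,0,0],[0,0,0,0],[0,0,0,0],[0,0,0,0],[0,0,0,0],[0,0,0,0],[0,0,0,0],[0,0,0,0]]' 1 40;python3 -c "
from h import *
todo(486.6,-176.8,89,80.8)"
```

```text
t: 16.85
position: [487.1, -176.8, 90.4]
orientation: [-2.382, -2.029, 0.03]
contact_force: [-0.2, 0.6, -0.2]
opening: 85.5
t: 17.85
position: [487.5, -177.0, 91.3]
orientation: [-2.383, -2.029, 0.029]
contact_force: [-0.3, 0.3, 1.8]
opening: 26.0
t 17.85 pos [ 487.5 -177.    91.3] yaw 80.84 tilt 1.25 shift [ 0.1 -0.8  2.3] turn 0.04 F [-0.3  0.3  1.8] op 26.0
```

```bash
python3 -m jog '[[0,0,-0.01,0],[0,0,-0.02,0],[0,0,-0.03,0],[0,0,-0.03,0],[0,0,-0.03,0],[0,0,-0.03,0],[0,0,0,0]]';  python3 -c "
from h import *
todo(482,177.6,230,72.4)
snap('wrist','g4.png')"
```

```text
t: 18.55
position: [490.1, -176.0, 250.4]
orientation: [-2.382, -2.029, 0.03]
contact_force: [0.7, 0.5, -1.3]
opening: 26.4
t 18.55 pos [ 490.1 -176.   250.4] yaw 80.84 tilt 1.3 shift [348.  -63.9  19.6] turn 8.44 F [ 0.7  0.5 -1.3] op 26.4
```

View pics/g4.png

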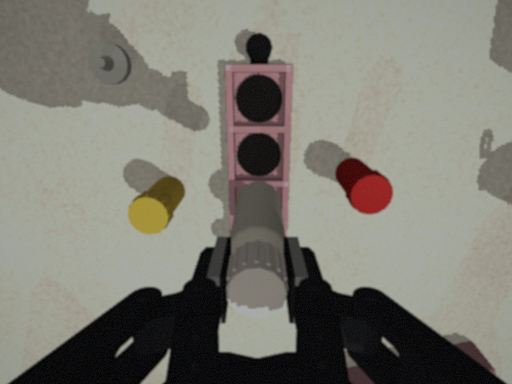

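```bash
python3 -m jog '[[0.015,-0.003,0,0],[0.031,-0.006,0,1],[0.032,-0.006,0,1],[0.032,-0.006,0,1],[0.032,-0.006,0,1],[0.032,-0.006,0,1],[0.032,-0.006,0,1],[0.032,-0.006,0,1],[0.032,-0.006,0,1],[0.028,-0.006,0,0.4],[0.015,-0.003,0,0],[0,0,0,0]]'; python3 -m jog '[[0,0,0,0]]'>/dev/null; python3 -c "
from h import *
todo(482,177.6,140,72.4)"
```

```text
t: 19.8
position: [491.4, 162.6, 236.8]
orientation: [-2.518, -1.83, 0.058]
contact_force: [-0.3, 0.4, -0.5]
opening: 25.9
t 19.9 pos [490.3 162.9 235.9] yaw 72.1 tilt 2.78 shift [12.9 -8.  96.2] turn -0.3 F [ 0.2 -1.   0.3] op 26.3
```

```bash
python3 -m jog '[[0.013,-0.008,0.01,-0.3],[0,0,0.02,0],[0,0,0.025,0],[0,0,0.02,0],[0,0,0.01,0],[0,0,0,0],[0,0,0,0]]';  python3 -c "
from h import *
todo(482,177.6,105,72.4)"
```

```text
t: 20.6
position: [480.0, 173.8, 147.7]
orientation: [-2.515, -1.832, 0.066]
contact_force: [0.2, 0.5, -1.2]
opening: 26.3
t 20.6 pos [480.  173.8 147.7] yaw 72.16 tilt 2.96 shift [ 5.   2.8 42.5] turn -0.24 F [ 0.2  0.5 -1.2] op 26.3
```

```bash
python3 -m jog '[[0.004,0.002,0.01,-0.2],[0,0,0.013,0],[0,0,0.013,0],[0,0,0.005,0],[0,0,0,0],[0,0,0,0]]';  python3 -c "
from h import *
todo(482,177.6,84.3,72.4)"
```

```text
t: 21.2
position: [484.6, 177.9, 107.3]
orientation: [-2.514, -1.838, 0.056]
contact_force: [-0.5, -0.5, -0.5]
opening: 26.2
t 21.2 pos [484.6 177.9 107.3] yaw 72.36 tilt 2.57 shift [-0.8 -1.3 23.1] turn -0.04 F [-0.5 -0.5 -0.5] op 26.2
```

```bash
python3 -m jog '[[-0.001,-0.002,0.007,0],[0,0,0.007,0],[0,0,0.002,0],[0,0,0,0],[0,0,0,0]]'| grep -E 'pos|force'; for i in 1 2; do python3 -m jog '[[0,0,0.0015,0],[0,0,0,0]]' | grep -E 'pos|force'; done
```

```text
position: [482.1, 177.8, 91.1]
contact_force: [0.1, 0.1, -0.7]
position: [482.2, 177.8, 89.7]
contact_force: [-0.3, -0.3, -0.9]
position: [482.2, 177.9, 88.2]
contact_force: [0.2, -0.2, -1.5]
```

```bash
python3 -m jog '[[0,0,0.0015,0],[0,0,0,0]]'| grep -E 'pos|force'; for i in 1 2; do python3 -m jog '[[0,0,0.001,0],[0,0,0,0]]' | grep -E 'pos|force'; done
```

```text
position: [482.2, 177.9, 86.6]
contact_force: [0.8, 0.1, -1.0]
position: [482.2, 177.9, 85.5]
contact_force: [0.9, -0.3, -0.2]
position: [482.2, 177.9, 84.5]
contact_force: [-0.3, 0.7, 0.1]
```

```bash
for i in 1; do python3 -m jog '[[0,0,0.001,0],[0,0,0,0]]' | grep -E 'pos|force'; done;python3 -m jog '[[0,0,0,0],[0,0,0,0],[0,0,0,0],[0,0,0,0],[0,0,0,0],[0,0,0,0],[0,0,0,0],[0,0,0,0]]' -1 40;python3 -m jog '[[0,0,-0.02,0],[0,0,-0.04,0],[0,0,-0.04,0],[0,0,-0.04,0],[0,0,0,0]]'; python3 -c "
from h import *
todo(475.8,-242.5,200,80.8)
snap('side','s3.png');snap('wrist','g5.png')"
```

```text
position: [482.6, 178.1, 84.5]
contact_force: [-2.1, 0.2, 2.5]
t: 23.7
position: [482.5, 178.1, 84.3]
orientation: [-2.515, -1.839, 0.05]
contact_force: [-0.4, 0.5, 0.0]
opening: 85.3
t: 24.2
position: [487.7, 177.6, 228.5]
orientation: [-2.514, -1.838, 0.055]
contact_force: [0.1, -0.0, -0.5]
opening: 85.6
t 24.2 pos [487.7 177.6 228.5] yaw 72.35 tilt 2.54 shift [-403.6  117.3   28.7] turn -8.45 F [ 0.1 -0.  -0.5] op 85.6
```

```bash
python3 -m jog '[[-0.035,0.010,0,-0.8],[-0.035,0.010,0,-0.8],[-0.035,0.010,0,-0.8],[-0.035,0.010,0,-0.8],[-0.035,0.010,0,-0.8],[-0.035,0.010,0,-0.8],[-0.035,0.010,0,-0.8],[-0.035,0.010,0,-0.8],[-0.035,0.010,0,-0.8],[-0.035,0.010,0,-0.8],[-0.02,0.005,0,-0.4],[0,0,0,0]]'>/dev/null; python3 -m jog '[[0,0,0,0]]'>/dev/null; python3 -c "
from h import *
todo(475.8,-242.5,150,80.8)"
```

```text
t 25.6 pos [ 490.6 -219.2  204.7] yaw 81.23 tilt 4.51 shift [-25.   -6.8  55.5] turn 0.43 F [ 0.3 -0.5 -1. ] op 85.2
```

```bash
cat >> h.py <<'E'
def tz():
    M=R.from_rotvec(bot.get_state()['orientation']).as_matrix(); print('lean along tool x,y deg',np.degrees([M[2,0],M[2,1]]).round(2))
E
python3 -m jog '[[-0.012,-0.003,0.01,0.4],[-0.012,-0.003,0.015,0],[0,0,0.015,0],[0,0,0.01,0],[0,0,0,0],[0,0,0,0]]' >/dev/null; python3 -c "
from h import *
todo(475.8,-242.5,120,80.8);tz();print(bot.get_state()['q'])"
```

```text
t 26.2 pos [ 473.7 -239.4  149.7] yaw 80.98 tilt 4.79 shift [-2.6  5.  29.4] turn 0.18 F [-0.5 -0.7  0.5] op 85.1
lean along tool x,y deg [-0.15 -4.78]
[-0.55826926  0.49565122  1.61139101 -0.03904402  1.11077851 -0.38199978]
```

```bash
python3 -m jog '[[0,0,-0.035,0],[0,0,-0.035,0],[0,0,0,0]]' >/dev/null; python3 -c "
from h import *
tz()"; python3 -m jog '[[-0.013,0.04,0,0],[-0.013,0.04,0,0],[-0.013,0.04,0,0],[0,0,0,0]]'>/dev/null;python3 -c "
from h import *
tz()";python3 -m jog '[[0.013,-0.04,0,0],[0.013,-0.04,0,0],[0.013,-0.04,0,0],[0,0,0,0]]'>/dev/null;python3 -c "
from h import *
tz();todo(475.8,-242.5,120,80.8)"
```

```text
lean along tool x,y deg [-0.13 -4.83]
lean along tool x,y deg [-0.19 -4.68]
lean along tool x,y deg [-0.13 -4.82]
t 27.3 pos [ 478.7 -236.5  220.7] yaw 81.23 tilt 4.83 shift [ -6.1   6.5 100.6] turn 0.43 F [ 0.7  0.5 -0.1] op 85.3
```

```bash
python3 -m jog '[[0.04,0,0,0],[0.04,0,0,0],[0.04,0,0,0],[0.04,0,0,0],[0,0,0,0]]' >/dev/null; python3 -c "
from h import *
tz();todo()"; python3 -m jog '[[-0.015,0,0,0],[-0.015,0,0,0],[-0.015,0,0,0],[-0.015,0,0,0],[-0.015,0,0,0],[-0.015,0,0,0],[-0.015,0,0,0],[-0.015,0,0,0],[-0.015,0,0,0],[-0.015,0,0,0],[-0.015,0,0,0],[0,0,0,0]]'>/dev/null;python3 -c "
from h import *
tz();todo(475.8,-242.5,120,80.8)"
```

```text
lean along tool x,y deg [-0.17 -4.61]
t 27.8 pos [502.8 -73.  221.3] yaw 81.08 tilt 4.62 shift [0. 0. 0.] turn 0 F [-0.6 -0.5 -0.1] op 85.1
lean along tool x,y deg [-0.37 -4.54]
t 29.0 pos [ 468.9 -263.8  221.9] yaw 80.17 tilt 4.56 shift [ 22.8  11.2 101.2] turn -0.63 F [0.3 0.6 0.7] op 85.4
```

```bash
python3 -m jog '[[0.022,0.011,0.02,0],[0,0,0.03,0],[0,0,0.03,0],[0,0,0.01,0],[0,0,0,0],[0,0,0,0]]' >/dev/null; python3 -c "
from h import *
tz();todo(475.8,-242.5,65,80.8)"
```

```text
lean along tool x,y deg [-0.45 -4.37]
t 29.6 pos [ 474.8 -249.5  130.3] yaw 79.63 tilt 4.4 shift [ 7.6  4.7 65.1] turn -1.17 F [ 0.6 -0.6 -0.1] op 85.2
```

```bash
python3 -m jog '[[0.007,0.005,0.01,-1],[0,0,0.02,0],[0,0,0.02,0],[0,0,0.008,0],[0,0,0,0],[0,0,0,0]]' >/dev/null; python3 -c "
from h import *
tz();todo(475.8,-242.5,65,80.8)"
```

```text
lean along tool x,y deg [-0.56 -3.85]
t 30.2 pos [ 481.5 -244.1   74.1] yaw 80.85 tilt 3.89 shift [ 0.8 -5.3  9.5] turn 0.05 F [0.7 0.1 1.2] op 85.4
```

```bash
python3 -m jog '[[0,-0.005,-0.04,0],[0,0,-0.045,0],[0,0,-0.045,0],[0,0,0,0],[0,0,0.02,0],[0,0,0.02,0],[0,0,0.02,0],[0,0,0.02,0],[0,0,0.02,0],[0,0,0.01,0],[0,0,0,0],[0,0,0,0]]' >/dev/null; python3 -c "
from h import *
tz();todo(475.8,-242.5,65,80.8)"
```

```text
lean along tool x,y deg [-0.93 -2.86]
t 31.4 pos [ 484.1 -245.7  107.9] yaw 80.97 tilt 3.01 shift [ 2.5 -6.6 43.3] turn 0.17 F [ 0.2 -0.1  0.1] op 85.5
```

```bash
python3 -m jog '[[0.0015,-0.004,-0.045,0],[0,0,-0.045,0],[0,0,0,0],[0,0,0.02,0],[0,0,0.02,0],[0,0,0.02,0],[0,0,0.02,0],[0,0,0.02,0],[0,0,0.015,0],[0,0,0.01,0],[0,0,0,0],[0,0,0,0]]' >/dev/null; python3 -c "
from h import *
tz();todo(475.8,-242.5,65,80.8)"
```

```text
lean along tool x,y deg [-1.38 -1.77]
t 32.6 pos [ 485.8 -247.6   85.4] yaw 80.99 tilt 2.25 shift [  4.  -10.   20.6] turn 0.19 F [ 0.7 -0.5  0.2] op 85.5
```

```bash
python3 -m jog '[[0.004,-0.010,0.01,0],[0,0,0.009,0],[0,0,0,0],[0,0,0,0]]' >/dev/null; python3 -c "
from h import *
tz();todo(475.8,-242.5,65,80.8)"
```

```text
lean along tool x,y deg [-1.51 -1.48]
t 33.0 pos [ 478.2 -243.8   69.1] yaw 81.0 tilt 2.11 shift [ 1.  -2.5  4.1] turn 0.2 F [ 0.2  0.6 -0.2] op 85.6
```

```bash
python3 -m jog '[[0.001,-0.0025,0.004,0],[0,0,0,0]]' >/dev/null; python3 -m jog '[[0,0,0,0],[0,0,0,0],[0,0,0,0],[0,0,0,0],[0,0,0,0],[0,0,0,0],[0,0,0,0],[0,0,0,0],[0,0,0,0]]' 1 40 >/dev/null;python3 -c "
from h import *
tz();todo(475.8,-242.5,65,80.8)"
python3 -m jog '[[0,0,-0.01,0],[0,0,-0.02,0],[0,0,-0.03,0],[0,0,-0.03,0],[0,0,-0.03,0],[0,0,-0.03,0],[0,0,-0.02,0],[0,0,0,0]]' >/dev/null;  python3 -c "
from h import *
tz();todo(502,240.5,230,80.8)
snap('wrist','g6.png')"
```

```text
lean along tool x,y deg [-1.57 -1.36]
t 34.1 pos [ 476.9 -243.2   66.1] yaw 81.0 tilt 2.07 shift [ 0.6 -1.2  1.1] turn 0.2 F [ 0.1 -0.5  0.8] op 42.8
lean along tool x,y deg [-1.53 -1.37]
t 34.9 pos [ 481.1 -238.3  246.9] yaw 81.0 tilt 2.05 shift [476.5 -54.1   5.5] turn 0.2 F [ 0.  -0.8 -2.4] op 43.0
```

View pics/g6.png

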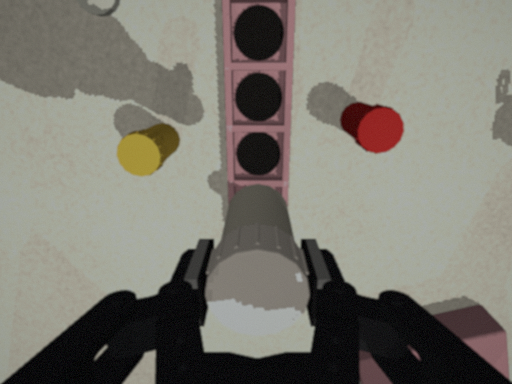

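```bash
python3 -m jog '[[0.015,-0.002,0,0],[0.03,-0.003,0,0],[0.035,-0.004,0,0],[0.035,-0.004,0,0],[0.035,-0.004,0,0],[0.035,-0.004,0,0],[0.035,-0.004,0,0],[0.035,-0.004,0,0],[0.035,-0.004,0,0],[0.035,-0.004,0,0],[0.03,-0.004,0,0],[0.015,-0.002,0,0]]' >/dev/null;  python3 -c "
from h import *
tz();todo(502,240.5,230,80.8)"
```

```text
lean along tool x,y deg [-1.5  -2.74]
t 36.15 pos [484.8 154.8 225.1] yaw 80.81 tilt 3.13 shift [87.2  2.9 -7.3] turn 0.01 F [ 0.6 -1.2 -0.7] op 43.1
```

```bash
python3 -m jog '[[0.02,0,0,0],[0.022,0,0,0],[0.022,0,0,0],[0.015,0,0,0],[0,0,0,0],[0,0,0,0]]' >/dev/null;  python3 -c "
from h import *
tz();todo(502,240.5,120,80.8)"
```

```text
lean along tool x,y deg [-1.8  -3.41]
t 36.75 pos [490.1 239.9 216.5] yaw 81.1 tilt 3.86 shift [ 5.5 17.4 95.5] turn 0.3 F [ 0.6 -0.2 -0.7] op 42.8
```

```bash
python3 -m jog '[[0.002,0.009,0.01,0],[0.001,0.008,0.02,0],[0,0,0.02,0],[0,0,0.02,0],[0,0,0.015,0],[0,0,0,0],[0,0,0,0]]' >/dev/null;  python3 -c "
from h import *
tz();todo(502,240.5,85,80.8)"
```

```text
lean along tool x,y deg [-1.88 -3.43]
t 37.45 pos [504.6 232.9 124.1] yaw 80.79 tilt 3.92 shift [ 8.4 -1.4 39. ] turn -0.01 F [ 0.2 -0.1 -1.3] op 42.9
```

```bash
python3 -m jog '[[0.007,0,0.01,0],[0,0,0.012,0],[0,0,0.01,0],[0,0,0.005,0],[0,0,0,0],[0,0,0,0]]' >/dev/null;  python3 -c "
from h import *
tz();todo(502,240.5,59,80.8)"
```

```text
lean along tool x,y deg [-1.82 -3.31]
t 38.05 pos [504.4 239.4  85. ] yaw 80.76 tilt 3.78 shift [ 1.5 -1.1 26.1] turn -0.04 F [-0.5 -1.1 -1.1] op 42.8
```

```bash
python3 -m jog '[[0.001,-0.001,0.008,0],[0,0,0.007,0],[0,0,0.003,0],[0,0,0,0],[0,0,0,0]]'| grep -E 'pos|force'; for i in 1 2; do python3 -m jog '[[0,0,0.0015,0],[0,0,0,0]]' | grep -E 'pos|force'; done
```

```text
position: [502.6, 240.4, 66.0]
contact_force: [-0.2, 0.1, -0.3]
position: [502.7, 240.4, 64.6]
contact_force: [0.8, 0.0, -1.0]
position: [502.8, 240.4, 63.2]
contact_force: [-0.8, -0.0, -1.6]
```

```bash
for i in 1; do python3 -m jog '[[0,0,0.0015,0],[0,0,0,0]]' | grep -E 'pos|force'; done;  for i in 1 2; do python3 -m jog '[[0,0,0.001,0],[0,0,0,0]]' | grep -E 'pos|force'; done
```

```text
position: [502.8, 240.3, 61.7]
contact_force: [-1.1, -0.0, -1.3]
position: [502.7, 240.3, 60.6]
contact_force: [0.7, 0.9, -1.0]
position: [502.8, 240.4, 59.7]
contact_force: [-0.2, 0.2, 0.0]
```

```bash
for i in 1 ; do python3 -m jog '[[0,0,0.001,0],[0,0,0,0]]' | grep -E 'pos|force'; done; python3 -m jog '[[0,0,0,0],[0,0,0,0],[0,0,0,0],[0,0,0,0],[0,0,0,0],[0,0,0,0],[0,0,0,0],[0,0,0,0]]' -1 40;python3 -m jog '[[0,0,-0.02,0],[0,0,-0.04,0],[0,0,-0.04,0],[0,0,-0.04,0],[0,0,-0.02,0],[0,0,0,0]]' >/dev/null; python3 -c "
from h import *
todo(464.9,-307.5,200,80.8)
snap('side','s3.png');snap('wrist','g7.png')
s=cv2.imread('pics/s3.png');a=cv2.resize(s[170:350,180:320],(420,540),interpolation=2);b=cv2.imread('pics/g7.png')[:,100:420];b=cv2.resize(b,(380,456));b=np.vstack([b,np.zeros((84,380,3),np.uint8)]);cv2.imwrite('pics/s3c.png',np.hstack([a,b]))"
```

```text
position: [502.8, 240.6, 59.6]
contact_force: [-1.2, 0.2, -0.4]
t: 40.55
position: [502.9, 240.5, 59.4]
orientation: [-2.376, -2.019, 0.092]
contact_force: [-0.6, 0.3, -0.1]
opening: 85.1
t 41.15 pos [511.9 243.7 224.5] yaw 80.76 tilt 3.78 shift [-550.5   44.5   39.4] turn -0.04 F [-0.4  0.2 -0.2] op 85.4
```

View pics/s3c.png

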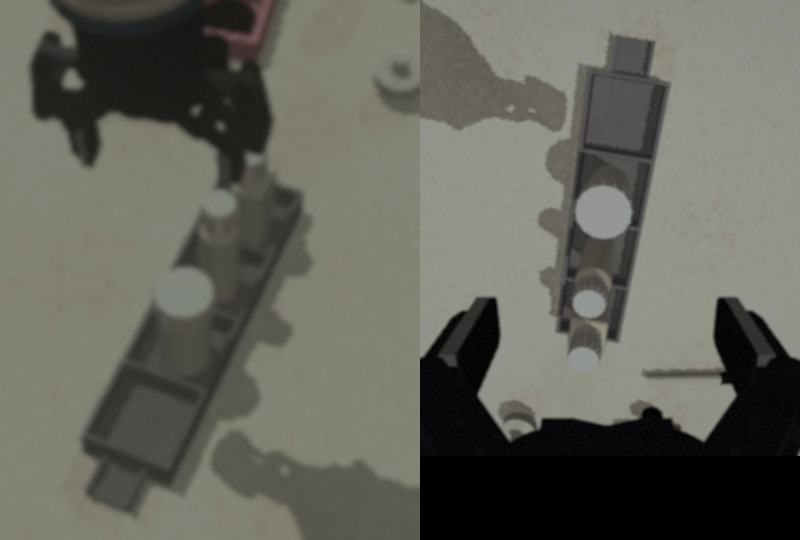

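```bash
python3 -m jog '[[-0.035,0.0025,0,0],[-0.04,0.003,0,0],[-0.04,0.003,0,0],[-0.04,0.003,0,0],[-0.04,0.003,0,0],[-0.04,0.003,0,0],[-0.04,0.003,0,0],[-0.04,0.003,0,0],[-0.04,0.003,0,0],[-0.04,0.003,0,0],[-0.04,0.003,0,0],[-0.02,0.002,0,0]]' >/dev/null;  python3 -c "
from h import *
tz();todo(464.9,-307.5,200,80.8)"
```

```text
lean along tool x,y deg [-1.87 -5.1 ]
t 42.45 pos [ 461.  -224.5  217.5] yaw 81.16 tilt 5.44 shift [-80.8  18.3  18.6] turn 0.36 F [-0.3  0.2 -0.6] op 85.2
```

```bash
python3 -m jog '[[-0.025,0.004,-0.02,0],[-0.025,0.004,-0.03,0],[-0.025,0.004,-0.03,0],[0,0.005,0,0],[0,0,0.02,0],[0,0,0.02,0],[0,0,0.02,0],[0,0,0.02,0],[0,0,0.02,0],[0,0,0.02,0],[0,0,0,0],[0,0,0,0]]' >/dev/null;  python3 -c "
from h import *
tz();todo(464.9,-307.5,200,80.8)"
```

```text
lean along tool x,y deg [-1.01 -6.69]
t 43.65 pos [ 452.3 -299.7  157. ] yaw 80.98 tilt 6.78 shift [ -6.5   8.5 -44.2] turn 0.18 F [-0.2  0.2  0.3] op 85.2
```

```bash
python3 -m jog '[[-0.006,0.01,0.01,0],[0,0,0.02,0],[0,0,0.02,0],[0,0,0.01,0],[0,0,0,0],[0,0,0,0]]' >/dev/null;  python3 -c "
from h import *
tz();todo(464.9,-307.5,77,80.8)"
```

```text
lean along tool x,y deg [-1.17 -6.38]
t 44.25 pos [ 458.7 -310.2   95.2] yaw 81.01 tilt 6.5 shift [ 4.1  7.7 17.4] turn 0.21 F [-0.4  0.3 -0.3] op 85.3
```

Two up/down cycles here, since slow descents have removed lean.

```bash
python3 -m jog '[[0.003,0.005,-0.045,0],[0,0,-0.045,0],[0,0,-0.02,0],[0,0,0,0],[0,0,0.02,0],[0,0,0.02,0],[0,0,0.02,0],[0,0,0.02,0],[0,0,0.02,0],[0,0,0.015,0],[0,0,0,0],[0,0,0,0]]' >/dev/null; python3 -c "
from h import *
tz();todo(464.9,-307.5,90,80.8)"
```

```text
lean along tool x,y deg [-1.38 -5.91]
t 45.45 pos [ 466.4 -309.6   94.3] yaw 81.02 tilt 6.08 shift [ 1.9 -1.4  4.4] turn 0.22 F [-0.6  0.1  0.2] op 85.5
```

```bash
python3 -m jog '[[0.001,0,-0.025,0],[0,0,-0.025,0],[0,0,-0.025,0],[0,0,-0.025,0],[0,0,-0.025,0],[0,0,0,0]]' >/dev/null; python3 -c "
from h import *
tz();todo()";python3 -m jog '[[0,0,0.04,0],[0,0,0.04,0],[0,0,0.025,0],[0,0,0,0],[0,0,0,0]]' >/dev/null;python3 -c "
from h import *
tz();todo(464.9,-307.5,90,80.8)"
```

```text
lean along tool x,y deg [-1.49 -5.66]
t 46.05 pos [ 481.3 -307.9  228.4] yaw 81.02 tilt 5.86 shift [0. 0. 0.] turn 0 F [-0.2  0.4 -0.5] op 85.4
lean along tool x,y deg [-1.75 -5.15]
t 46.55 pos [ 472.9 -310.4  126. ] yaw 81.03 tilt 5.45 shift [ 2.8 -5.1 36.5] turn 0.23 F [0.7 0.1 1.1] op 85.4
```

```bash
for i in 1 2; do python3 -m jog '[[0.001,-0.003,-0.025,0],[0,0,-0.025,0],[0,0,-0.025,0],[0,0,-0.025,0],[0,0,0,0],[0,0,0.035,0],[0,0,0.035,0],[0,0,0.03,0],[0,0,0,0],[0,0,0,0]]' >/dev/null;python3 -c "
from h import *
tz();todo(464.9,-307.5,90,80.8)"; done
```

```text
lean along tool x,y deg [-2.3  -4.05]
t 47.55 pos [ 476.6 -312.3  143.6] yaw 81.06 tilt 4.66 shift [ 5.1 -8.5 54.2] turn 0.26 F [-0.4 -1.  -0.2] op 85.4
lean along tool x,y deg [-2.92 -2.8 ]
t 48.55 pos [ 481.  -314.4  164.6] yaw 81.06 tilt 4.05 shift [  8.2 -13.3  75. ] turn 0.26 F [ 0.3 -0.   1. ] op 85.3
```

```bash
python3 -m jog '[[0.008,-0.014,0.01,0],[0,0,0.02,0],[0,0,0.02,0],[0,0,0.015,0],[0,0,0,0],[0,0,0,0]]' >/dev/null;  python3 -c "
from h import *
tz();todo(464.9,-307.5,77,80.8)"
```

```text
lean along tool x,y deg [-3.38 -1.97]
t 49.15 pos [ 470.7 -310.8  110.7] yaw 81.05 tilt 3.91 shift [ 4.4 -5.1 33.7] turn 0.25 F [0.9 0.4 0.3] op 85.2
```

```bash
python3 -m jog '[[0.004,-0.005,0.01,0],[0,0,0.014,0],[0,0,0.008,0],[0,0,0,0],[0,0,0,0]]' >/dev/null;  python3 -c "
from h import *
tz();todo(464.9,-307.5,77,80.8)"
```

```text
lean along tool x,y deg [-3.55 -1.65]
t 49.65 pos [ 466.4 -308.3   81.4] yaw 81.06 tilt 3.92 shift [ 0.8 -1.5  4.4] turn 0.26 F [-0.3  0.7  0. ] op 85.8
```

```bash
python3 -m jog '[[0.001,-0.0015,0.004,0],[0,0,0,0]]' >/dev/null; python3 -m jog '[[0,0,0,0],[0,0,0,0],[0,0,0,0],[0,0,0,0],[0,0,0,0],[0,0,0,0],[0,0,0,0],[0,0,0,0],[0,0,0,0],[0,0,0,0]]' 1 40 >/dev/null;python3 -c "
from h import *
tz();todo(464.9,-307.5,77,80.8)"
python3 -m jog '[[0,0,-0.01,0],[0,0,-0.02,0],[0,0,-0.03,0],[0,0,-0.03,0],[0,0,-0.03,0],[0,0,-0.03,0],[0,0,-0.02,0],[0,0,0,0]]' >/dev/null;  python3 -c "
from h import *
tz();todo(522,303.3,250,80.8)"
```

```text
lean along tool x,y deg [-3.61 -1.52]
t 50.85 pos [ 465.7 -307.7   78.6] yaw 81.05 tilt 3.92 shift [ 0.2 -0.7  1.6] turn 0.25 F [ 0.9 -0.1  1. ] op 30.8
lean along tool x,y deg [-3.54 -1.59]
t 51.65 pos [ 471.  -296.2  258.8] yaw 81.06 tilt 3.89 shift [599.6 -43.5 -27.1] turn 0.26 F [ 0.8 -0.4 -2.5] op 30.9
```

```bash
python3 -m jog '[[0.015,-0.001,-0.001,0],[0.028,-0.002,-0.002,0],[0.028,-0.002,-0.002,0],[0.028,-0.002,-0.002,0],[0.028,-0.002,-0.002,0],[0.028,-0.002,-0.002,0],[0.028,-0.002,-0.002,0],[0.028,-0.002,-0.002,0],[0.028,-0.002,-0.002,0],[0.028,-0.002,-0.002,0],[0.028,-0.002,-0.002,0],[0.028,-0.002,-0.002,0]]' >/dev/null;  python3 -c "
from h import *
tz();todo(522,303.3,250,80.8)"
```

```text
lean along tool x,y deg [-3.4  -2.61]
t 52.85 pos [490.5  46.2 254. ] yaw 80.89 tilt 4.29 shift [258.6 -10.1 -10.9] turn 0.09 F [-0.4  0.2 -1.6] op 30.9
```

```bash
python3 -m jog '[[0.026,-0.001,-0.002,0],[0.026,-0.001,-0.002,0],[0.026,-0.001,-0.002,0],[0.026,-0.001,-0.002,0],[0.026,-0.001,-0.002,0],[0.026,-0.001,-0.002,0],[0.026,-0.001,-0.002,0],[0.026,-0.001,-0.002,0],[0.02,0,0,0],[0.01,0,0,0],[0,0,0,0],[0,0,0,0]]' >/dev/null;  python3 -c "
from h import *
tz();todo(522,303.3,140,80.8)"
```

```text
lean along tool x,y deg [-3.91 -3.82]
t 54.05 pos [506.7 299.9 244.4] yaw 81.3 tilt 5.48 shift [ 12.8  21.5 102.5] turn 0.5 F [ 0.5  0.5 -0.2] op 30.8
```

```bash
python3 -m jog '[[0.005,0.01,0.01,0],[0.005,0.011,0.02,0],[0,0,0.02,0],[0,0,0.02,0],[0,0,0.02,0],[0,0,0,0],[0,0,0,0]]' >/dev/null;  python3 -c "
from h import *
tz();todo(522,303.3,100,80.8)"
```

```text
lean along tool x,y deg [-3.97 -3.79]
t 54.75 pos [526.  295.9 146.8] yaw 80.94 tilt 5.5 shift [ 9.9 -2.  46.4] turn 0.14 F [ 0.1 -0.2 -1.4] op 30.3
```

```bash
python3 -m jog '[[0.009,-0.001,0.01,0],[0,0,0.015,0],[0,0,0.014,0],[0,0,0.006,0],[0,0,0,0],[0,0,0,0]]' >/dev/null;  python3 -c "
from h import *
tz();todo(522,303.3,71.6,80.8)"
```

```text
lean along tool x,y deg [-3.71 -3.44]
t 55.35 pos [526.3 305.4 102.4] yaw 80.86 tilt 5.07 shift [-0.7 -2.  31.1] turn 0.06 F [-0.   0.2 -1.2] op 30.9
```

```bash
python3 -m jog '[[-0.001,-0.002,0.008,0],[0,0,0.008,0],[0,0,0.006,0],[0,0,0,0],[0,0,0,0]]'| grep -E 'pos|force'; for i in 1 2; do python3 -m jog '[[0,0,0.0015,0],[0,0,0,0]]' | grep -E 'pos|force'; done
```

```text
position: [523.0, 303.8, 80.0]
contact_force: [0.2, -0.0, -1.1]
position: [523.1, 303.8, 78.6]
contact_force: [-0.5, -0.2, -0.6]
position: [523.1, 303.8, 77.3]
contact_force: [0.0, 0.1, -0.6]
```

```bash
for i in 1 2; do python3 -m jog '[[0,0,0.0015,0],[0,0,0,0]]' | grep -E 'pos|force'; done;for i in 1 2; do python3 -m jog '[[0,0,0.001,0],[0,0,0,0]]' | grep -E 'pos|force'; done
```

```text
position: [523.1, 303.7, 75.8]
contact_force: [-0.1, -0.6, -1.3]
position: [523.0, 303.6, 74.2]
contact_force: [-0.2, -0.2, -0.6]
position: [522.9, 303.6, 73.1]
contact_force: [-0.3, -0.2, -1.5]
position: [523.0, 303.6, 72.1]
contact_force: [0.3, -0.4, 0.0]
```

```bash
for i in 1; do python3 -m jog '[[0,0,0.001,0],[0,0,0,0]]' | grep -E 'pos|force'; done; python3 -m jog '[[0,0,0,0],[0,0,0,0],[0,0,0,0],[0,0,0,0],[0,0,0,0],[0,0,0,0],[0,0,0,0],[0,0,0,0]]' -1 40|grep -E 'for|open';python3 -m jog '[[0,0,-0.02,0],[0,0,-0.04,0],[0,0,-0.04,0],[0,0,-0.04,0],[0,0,-0.03,0],[0,0,0,0]]' >/dev/null; python3 -m jog '[[-0.03,0.03,0,0],[-0.03,0.03,0,0],[-0.03,0.03,0,0],[0,0,0,0],[0,0,0,0]]'; python3 -c "
from h import *
snap('side','s4.png');snap('wrist','g8.png');snap('scene','e4.png')
for n in('side','scene'):
    r,c=np.load('fit.npy')
    for t in('slim','round','square','jar'): print(n,t,[(np.round(np.array(d['point'])*[512,384]),round(d['conf'],2)) for d in finder.mark_of(n,t)][:2])
s=cv2.imread('pics/s4.png');a=cv2.resize(s[170:350,180:320],(420,540),interpolation=2);b=cv2.imread('pics/e4.png')[130:240,270:430];b=cv2.resize(b,(380,261),interpolation=2);w=cv2.resize(cv2.imread('pics/g8.png'),(372,279));b=np.vstack([b,np.pad(w,((0,0),(0,8),(0,0)))]);cv2.imwrite('pics/s4c.png',np.hstack([a,b]))"
```

```text
position: [523.2, 303.8, 72.2]
contact_force: [-0.1, 0.5, -0.8]
contact_force: [0.4, -0.3, 0.7]
opening: 86.0
t: 59.15
position: [610.1, 206.3, 246.0]
orientation: [-2.386, -2.033, 0.136]
contact_force: [-0.5, 0.6, 0.2]
opening: 85.2
side slim [(array([262., 159.]), 0.6), (array([251., 267.]), 0.57)]
side round [(array([229., 314.]), 0.59)]
side square [(array([261., 245.]), 0.94), (array([266., 145.]), 0.52)]
side jar [(array([241., 290.]), 0.72), (array([306., 157.]), 0.66)]
scene slim [(array([330., 192.]), 0.56), (array([346., 190.]), 0.37)]
scene round [(array([384., 187.]), 0.57)]
scene square [(array([300., 196.]), 0.69)]
scene jar [(array([159., 207.]), 0.73), (array([185., 288.]), 0.63)]
```

View pics/s4c.png

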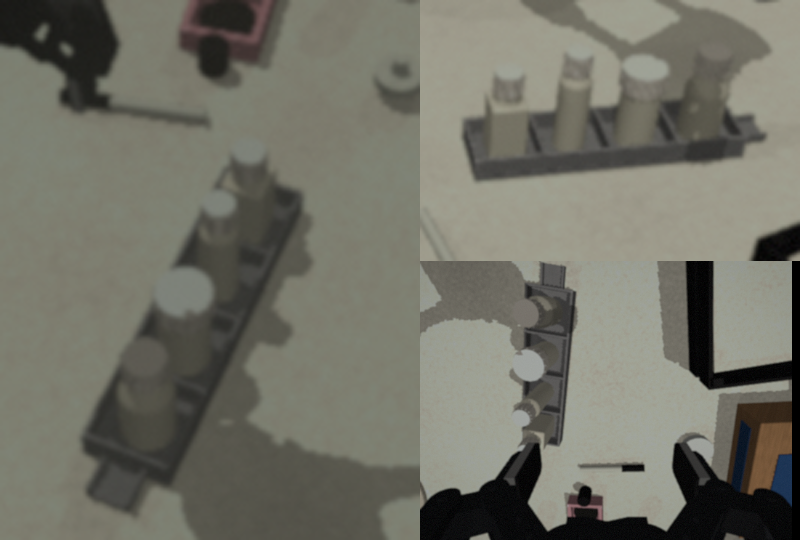

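All four stand upright in their bays: square, slim, jar, then round beside the spout. The gripper is clear.

```bash
python3 -c "
from h import *
job.job_done()"
```

```text
the job is handed in; nothing more can be done
```

All four containers are in the grey rack in reverse order, and I handed the job in shortly after robot time t = 59.2 s, inside the 102 s limit. From the bay farthest from the spout to the one beside it they stand: square, slim, jar, round. I gripped each by its cap and lowered it in 1 to 1.5 mm steps until the floor carried it. The red and yellow look-alikes were not touched.

**What the last checks showed**
- **Final pictures:** the side and scene views, plus the partial wrist view, show every container upright in its own bay, with the gripper open and well clear.
- **Bay centres:** the TCP at release was within about 1.5 mm of each computed bay centre.
- **Floor contact:** the release height matched the predicted floor height to within 1 mm for all four. The force rose clearly at contact only for square (5.7 N) and slim (2.5 N). For jar and round I judged contact from the TCP no longer descending.

**What disagreed or was not checked**
- **Camera calibration:** the outer cameras alone placed the trays vertically a few mm off, so I took the positions from the wrist camera.
- **Tool lean:** the tool drifted up to about 6.7° from vertical on the long moves. I reduced it with up-and-down strokes before gripping the jar and the round bottle. While being carried, those two leaned about 2 to 3° from upright.
- **Square's grip:** the finger opening read 32.8 mm on its 28 mm cap, which I did not explain, but the bottle lifted and set down normally.
- **Networks:** in the final pictures they found square and round at their bays in both views. In the side view, slim's best hit was off the rack at the carrier and its second was at its bay. In the scene view, jar was found only at the look-alikes, so I relied on the pictures for those two.

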